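# Park the guide rail in its bay

## Robot

A 7-joint arm with a two-finger parallel gripper is mounted at the origin on the work surface. World frame = base frame: x ahead of the robot, y to its left, z up, the work surface at z = 0. Lengths are in m, angles in degrees, forces in N, time in s.
With the tool pointing down it reaches from about 0.35 to 0.9 m from the base axis. Payload 8.1 kg.
Tool frame: the origin (TCP) lies at the very end of the fingers, on their centre line; the grasp point (between the pads) lies 19 mm behind it; z points along the fingers, y is the line along which they close (so a half turn about z gives the same grasp; the last joint's range is limited). The gripper opens to 92 mm and grips with 3 to 60 N. Pads are 19 mm wide; open, the fingers measure 130 mm over their backs; the gripper's body (75 mm by 190 mm) begins 47 mm behind the grasp point.
Start: joints at [-69.591, 24.895, 1.432, 90.138, -0.665, 64.973, -4.303], TCP at [0.277, 0.56, 0.227] pointing down, gripper open.
Joint ranges: [-149.89, 149.89], [-25.12, 119.58], [-72.63, 75.52], [4.76, 147.25], [-75.54, 255.54], [6.69, 114.76], [-157.13, 157.13]. Speed limits (degrees/s): [127.2, 127.2, 172.46, 172.46, 180, 180, 180].

## Interface

Orientations are given as [roll, pitch, yaw] about the fixed x, y, z axes, in that order (R = Rz(yaw) Ry(pitch) Rx(roll)).
In Python, from cell import telemetry, snapshot, ticket gives the robot as it stands.
- The arm moves only by the shell command python3 -m creep 'ROWS'. ROWS is JSON, a list of rows, each an object of numbers: "fingers": the closure in counts, from 0 (fully open) to 255 (shut); "x", "y", "z": the shift along the tool's x, y, z in mm; "roll": the turn about the tool's z in degrees. In form: [{"fingers": .., "x": .., "y": .., "z": .., "roll": ..}, ...]. A call has 1 to 12 rows; each row shifts and turns the commanded pose from where the row before left it, along the tool's axes as they then stand; what a row does not reach is not made up. A row lasts 1/8 s, in which the tool goes at most 62.5 mm and 10.7 degrees, less where a joint would pass 70% of its speed; a pose out of reach is approached as far as the arm can. A call is refused whole if a number of a shift passes 62.5 or a number of a turn 10.7, either way. A call with a gripper value outside its range is refused whole. The fingers move at their own pace and stop on an object; the grip force is fixed at half the most. Time passes only in rows, so rows that do not move let the fingers close. It gives the time, the measured TCP pose, the force, the opening and the grip force at its end, in the units of the state.
- telemetry.state(): the state, without advancing time (a new reading comes with each control period).
- snapshot(name): name is "scene" or "side" or "wrist"; returns a dict with "pixels" (480x640x3 uint8, blue, green, red), "vertical_fov" (degrees; the focal length in pixels is half the picture's height over the tangent of half this angle, whatever the lens; pixels are square), "cx", "cy" (the principal point, pixels), "extrinsics" (4x4, takes a point from world to camera coordinates). Camera axes: x right, y down, z forward; pixel columns grow to the right and rows downward; lengths in m; the calibration is good to about 2 mm. A picture is of the moment at which its call begins. There is no depth.
- ticket.job_done(): hands the job in; it is judged then, once.
The state is a dict: "t": time; "joint_positions": joint angles; "joint_velocities": joint speeds; "tau": joint torques, N m; "tcp_pos": TCP position; "ee_rot": TCP orientation; "contact_force": force on the tool from outside, world axes, zero at the start; "moment": the same for the moment, N m; "opening": finger opening in m; "grip_force": force on a finger pad.
Only numpy, scipy, OpenCV 4.12 (cv2) and the standard library are available. Lean on these libraries where they do the work, as an engineer would, in place of code of your own. Each camera call takes 0.05 s, during which the arm holds its last target. There are 200 camera calls.

## Task

Push the loose aluminium guide rail along the desk top into the oak parking bay without ever picking it up or tipping it: tuck one end in behind the red-capped post first, then swing the other end in, until the whole rail lies flat along the bay's back wall. Leave the other things on the desk where they are and do not press the red button.

Things in the scene. Friction and masses are not known exactly. Their poses are not given: they have to be found in the camera images.
- rail_mid (a point): Centre of the guide rail, half-way up (11 mm above the desk). The rail is a loose solid aluminium bar of about 0.35 kg with brass-coloured ends, 240 mm long, 25 mm wide, 22 mm high, lying on the desk in front of the bay, roughly parallel to it. The point's y axis runs along the rail, x across it, z up. The two ends are alike.
- rail_end_a (a point): Centre of the rail's end face at +y of the rail (120 mm from rail_mid), 11 mm above its underside.
- rail_end_b (a point): Centre of the rail's other end face, at -y of the rail (120 mm from rail_mid), 11 mm above its underside.
- bay: Oak bay fixed to the desk, open at the top and on its near side (-x of its frame); floor: the desk top with flush green felt. Origin on the desk at its centre. Back wall along y: inner face at x = +35 mm, 14 mm thick. End cheeks: inner faces at y = +155 and -155 mm, 12 mm thick, from x = -25 mm to the back wall. Walls 34 mm high. Rail home: its centre line at x = +22.5 mm.
- post: Fixed steel post, 16 mm across (17 mm at its red cap), 50 mm high, standing on the desk in front of the bay mouth, its axis at x = -53 mm and y = either +70 or -70 mm in the bay's frame (it differs from run to run). Origin at its foot, on its axis. It leaves 80 mm between itself and the back wall; the rail is too long to go straight in beside it.
- socket: Empty brass post socket, a 20 mm disc practically flush with the desk (things slide over it), at the mirror place of the post: x = -53 mm and y = -70 or +70 mm in the bay's frame.
- disc_stand: Slotted oak stand, 130 x 140 mm, with four upright black seven-inch discs (178 mm across); 196 mm high in all. Origin at the centre of its underside. Leave alone.
- red_button (a joint): Red push button on a squat steel switch box (85 x 85 mm, 38 mm high) at the right of the desk: travel in m, 0 up, 0.005 pressed. Leave alone.
- pointer_knob: Loose brown bakelite pointer knob, 40 mm across, 20 mm high, beside the bay. Origin at the centre of its underside. Leave alone.
- spider_adapter: Loose brass three-armed spider adapter, 39 mm across, 6 mm high, beside the bay. Origin at the centre of its underside. Leave alone.
- glass_dome: Clear glass cutting-head dome with a small knob, 84 mm across, 76 mm high, beyond the bay. Origin at the centre of its underside. Leave alone.
- stylus_jar: Small jar with a blue cap, 44 mm across, 50 mm high, beyond the bay. Origin at the centre of its underside. Leave alone.
- dust_brush: Dust brush lying at the left of the desk. Leave alone.
Not all that is in view belongs to the job. Of the things that look like the part that bears rail_mid, the smaller one is meant.

How it is judged (in metres and radians):
On the way:
1. one end of the rail is tucked in behind the post while the other end is still outside the bay (((x of rail_end_a in the frame of bay above -0.035 m and horizontal distance between rail_end_a and post below 0.12 m and (y of rail_end_a in the frame of bay above 0.08 m or y of rail_end_a in the frame of bay below -0.08 m) and x of rail_end_b in the frame of bay below -0.03 m) or (x of rail_end_b in the frame of bay above -0.035 m and horizontal distance between rail_end_b and post below 0.12 m and (y of rail_end_b in the frame of bay above 0.08 m or y of rail_end_b in the frame of bay below -0.08 m) and x of rail_end_a in the frame of bay below -0.03 m))), for 0.1 s.
At the end, for the whole second after the job is handed in: The rail lies at rest on the desk inside the bay, between its cheeks, with both ends within 8 mm of touching the back wall (x of rail_end_a in the frame of bay between 0.0145 and 0.03 m and y of rail_end_a in the frame of bay between -0.157 and 0.157 m and height (world z) of each of rail_end_a, rail_end_b below 0.016 m and x of rail_end_b in the frame of bay between 0.0145 and 0.03 m and y of rail_end_b in the frame of bay between -0.157 and 0.157 m and linear speed of rail below 0.01 m/s).
It fails at once if the rail is lifted or tipped (height (world z) of rail_mid above 0.022 m or height (world z) of any of rail_end_a, rail_end_b above 0.026 m or angle between rail_mid's own z axis and vertical above 0.15 rad).
It fails at once if the red button is pressed (value of joint red_button above 0.003 m).
It fails at once if another thing on the desk (disc stand, knob, adapter, dome, jar or brush) is moved by more than 15 mm (distance of any of disc_stand, pointer_knob, spider_adapter, glass_dome, stylus_jar, dust_brush from where it was at the start of the episode above 0.015 m).
It also fails if it takes over 72 s, if anything falls off the work surface, if the arm or the gripper's body presses on something with over 40 N, if the wrist force passes 120 N, or if a joint passes its speed limit or range.

## Working session

There is one attempt and no reset: what is moved stays moved. The work goes in short steps, Python scripts to look and compute and a shell command to move; the robot and the scene stay as the last step left them, time stands still between calls to the robot, and variables do not carry over. Pictures are saved under pics/ and viewed, at most 10 in all, crops included, and the job is handed in when it is done.

```bash
mkdir -p pics; ls
python3 - <<'E'
from cell import telemetry, snapshot
import cv2,numpy as np
s=telemetry.state(); print({k:np.round(v,3).tolist() for k,v in s.items()})
for n in ["scene","side"]:
    d=snapshot(n); cv2.imwrite(f"pics/{n}0.png",d["pixels"]); print(n,d["vertical_fov"],d["cx"],d["cy"],np.round(d["extrinsics"],3).tolist())
E
```

```text
pics
{'t': 0.0, 'joint_positions': [-69.59, 24.937, 1.431, 90.191, -0.666, 64.972, -4.302], 'joint_velocities': [-0.089, 0.002, 0.069, 0.038, -0.004, -0.011, 0.1], 'tau': [-0.001, -66.784, 0.985, -31.446, -0.061, 0.043, 0.0], 'tcp_pos': [0.277, 0.56, 0.226], 'ee_rot': [-179.909, 0.007, 153.708], 'contact_force': [0.3, -1.558, 0.606], 'moment': [-0.053, 0.047, -0.011], 'grip_force': 0.0, 'opening': 0.092}
scene 55.564185710249994 315.8645770104002 243.169671625319 [[-0.016, 1.0, -0.022, -0.051], [0.599, -0.008, -0.8, -0.274], [-0.8, -0.026, -0.599, 1.761], [0.0, 0.0, 0.0, 1.0]]
side 53.933385212778255 323.0809410070844 242.5206571745065 [[0.999, -0.042, -0.01, -0.502], [-0.037, -0.707, -0.707, 0.075], [0.023, 0.706, -0.707, 1.213], [0.0, 0.0, 0.0, 1.0]]
```

View pics/scene0.png

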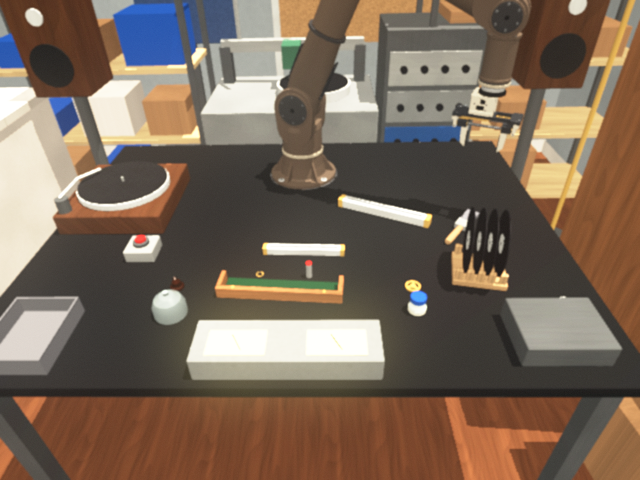

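View pics/side0.png

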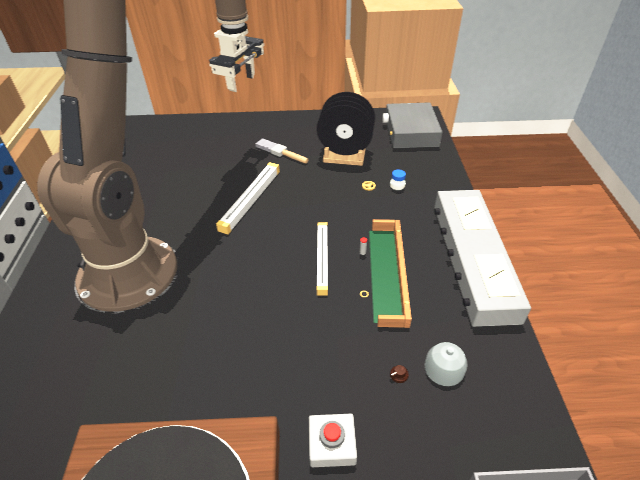

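The post stands on the robot's left of the bay (scene px 309,270; side px 363,246). The small rail is at side px (322,258), and the bay's felt is around (388,275).

```bash
cat > h.py <<'E'
import cv2,numpy as np
from cell import snapshot,telemetry
def cam(n):
    d=snapshot(n); f=240/np.tan(np.radians(d["vertical_fov"])/2); return d,f
def ray(d,f,p,z):
    E=np.array(d["extrinsics"]);R,t=E[:3,:3],E[:3,3]
    C=-R.T@t; v=R.T@np.array([(p[0]-d["cx"])/f,(p[1]-d["cy"])/f,1.]); return (C+v*(z-C[2])/v[2])[:2]
def proj(d,f,P):
    E=np.array(d["extrinsics"]); c=E[:3,:3]@np.array(P)+E[:3,3]; return c[:2]/c[2]*f+[d["cx"],d["cy"]]
E
python3 - <<'E'
from h import *
for n,(x0,y0,x1,y1) in {"side":(300,205,420,335),"scene":(205,230,360,310)}.items():
    d,f=cam(n); im=d["pixels"]; print(n,list(d.keys()))
    cv2.imwrite(f"pics/{n}1.png",cv2.resize(im[y0:y1,x0:x1],None,fx=5 if n=="scene" else 4.6,fy=5 if n=="scene" else 4.6,interpolation=cv2.INTER_CUBIC))
    hsv=cv2.cvtColor(im,cv2.COLOR_BGR2HSV); roi=np.zeros(im.shape[:2],np.uint8); roi[y0:y1,x0:x1]=255
    for name,lo,hi,z in [("green",(45,60,30),(95,255,255),0),("white",(0,0,150),(180,70,255),.022),("red",(170,150,80),(180,255,255),.05),("brass",(17,80,150),(32,255,255),.022)]:
        m=cv2.inRange(hsv,lo,hi)&roi
        for c in cv2.findContours(m,cv2.RETR_EXTERNAL,cv2.CHAIN_APPROX_NONE)[0]:
            if cv2.contourArea(c)<12: continue
            b=cv2.boxPoints(cv2.minAreaRect(c)); print(name,cv2.contourArea(c),b.round(1).tolist(),[ray(d,f,p,z).round(4).tolist() for p in b])
E
```

```text
side ['pixels', 'vertical_fov', 'cx', 'cy', 'extrinsics']
green 2205.5 [[368.29998779296875, 231.0], [397.0, 229.5], [401.79998779296875, 320.70001220703125], [373.1000061035156, 322.20001220703125]] [[0.6333, 0.1186], [0.7138, 0.1204], [0.6779, -0.1861], [0.6107, -0.1871]]
white 39.5 [[361.0, 243.0], [365.0, 243.0], [365.0, 254.0], [361.0, 254.0]] [[0.6053, 0.0511], [0.6158, 0.0506], [0.6116, 0.0106], [0.6013, 0.0111]]
white 606.0 [[317.0, 225.0], [327.0, 225.0], [327.0, 286.0], [317.0, 286.0]] [[0.4914, 0.1272], [0.5189, 0.1257], [0.5084, -0.0913], [0.4842, -0.09]]
brass 72.5 [[379.0, 315.0], [404.0, 315.0], [404.0, 318.0], [379.0, 318.0]] [[0.6234, -0.1833], [0.6805, -0.1862], [0.6791, -0.1945], [0.6223, -0.1917]]
brass 39.0 [[360.0, 290.0], [368.0, 290.0], [368.0, 296.0], [360.0, 296.0]] [[0.5871, -0.1077], [0.6063, -0.1087], [0.6043, -0.127], [0.5853, -0.126]]
brass 56.5 [[316.0, 286.0], [327.0, 286.0], [327.0, 295.0], [316.0, 295.0]] [[0.4818, -0.0899], [0.5084, -0.0913], [0.5071, -0.119], [0.4809, -0.1177]]
brass 19.0 [[316.70001220703125, 222.10000610351562], [326.89999389648
[... 1365 characters left out ...]
77.0]] [[0.6132, -0.1041], [0.6134, -0.0847], [0.6386, -0.0819], [0.6384, -0.1011]]
brass 315.5 [[215.89999389648438, 287.8999938964844], [216.89999389648438, 270.70001220703125], [331.70001220703125, 277.0], [330.79998779296875, 294.29998779296875]] [[0.6815, -0.2023], [0.6107, -0.2133], [0.6403, 0.1048], [0.7081, 0.1015]]
brass 36.5 [[340.0, 244.0], [345.0, 244.0], [345.0, 255.0], [340.0, 255.0]] [[0.4919, 0.131], [0.4921, 0.1458], [0.5446, 0.144], [0.5445, 0.1297]]
brass 35.5 [[261.20001220703125, 253.8000030517578], [262.29998779296875, 241.60000610351562], [267.1000061035156, 242.0], [266.0, 254.3000030517578]] [[0.5365, -0.0983], [0.4768, -0.1017], [0.4792, -0.0871], [0.5387, -0.0842]]
```

View pics/side1.png

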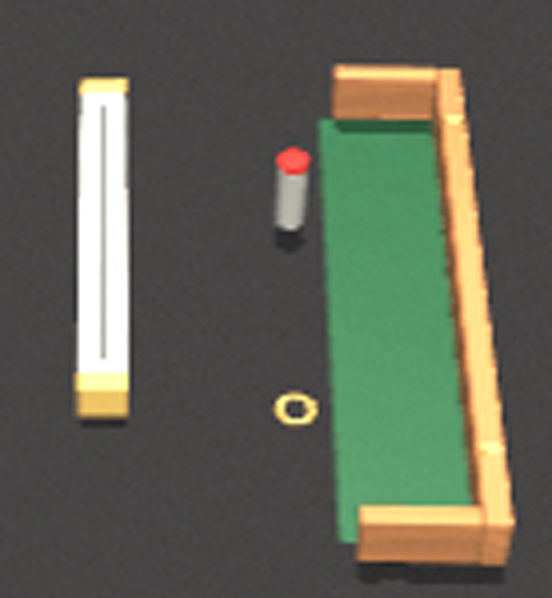

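View pics/scene1.png

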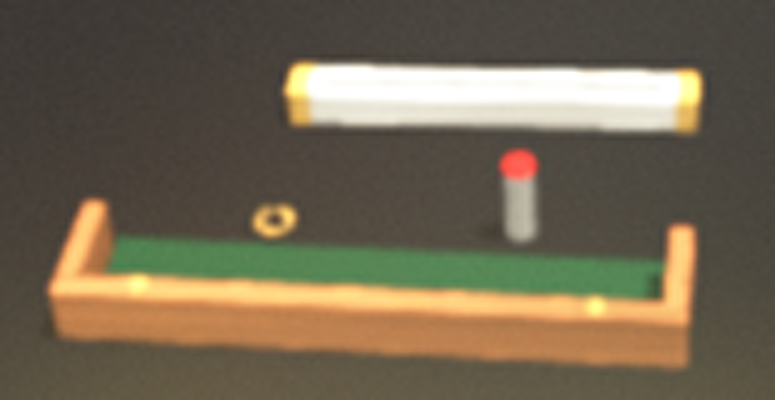

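Run:
```python
from h import *
d,f=cam("side"); e,g=cam("scene")
S=lambda x,y,z:ray(d,f,((x+.5)/4.6+300-.5,(y+.5)/4.6+205-.5),z)
C=lambda x,y,z:ray(e,g,((x+.5)/5+205-.5,(y+.5)/5+230-.5),z)
ps,pc=S(293,158,.05),C(519,162,.05); ss,sc=S(296.5,408.5,0),C(274.5,220.5,0)
print("post",ps,pc,"socket",ss,sc)
for p,s in((ps,ss),(pc,sc),((ps+pc)/2,(ss+sc)/2)):
    y=p-s; L=np.linalg.norm(y); y/=L; x=np.array([y[1],-y[0]]); o=(p+s)/2+.053*x
    print("bay",o,"yaw",np.degrees(np.arctan2(-y[0],y[1])),"L",L)
R=np.c_[x,y]; B=lambda q:(R.T@(q-o)*1e3).round(1)
print("wall inner",B(S(437,75,.034)),B(S(484,507,.034)),"outer",B(S(462,68,.034)),B(S(514,520,.034)))
print("scene wall outer",B(C(690,318,.034)),B(C(52,290,.034)), "cheek", B(C(669,228,.034)),B(C(108,203,.034)),B(S(334,67,.034)),B(S(359,508,.034)))
print("felt",B(S(319,119,0)),B(S(341,542,0)))
for n,P in("side",[S(79,80,.022),S(129,80,.022),S(128,376+13,.022),S(76,389,.022)]),("scene",[C(293,63,.022),C(700,70,.022),C(697,131,0),C(291,124,0)]):
    print(n,np.round(P,4).tolist(),[B(p).tolist() for p in P],"mid",np.mean(P,0),B(np.mean(P,0)))
```

```text
post [0.60860291 0.03774862] [0.60969825 0.04163293] socket [ 0.59869005 -0.10110271] [ 0.59905157 -0.0981608 ]
bay [ 0.65651193 -0.03545121] yaw -4.0835283058916865 L 0.1392047275392844
bay [ 0.65722187 -0.03228876] yaw -4.355237148491985 L 0.1401985690091269
bay [ 0.65686701 -0.03387044] yaw -4.219865964191657 L 0.13970125556767368
wall inner [ 35.3 156.2] [  34.6 -158.5] outer [ 50.7 162.7] [  48.5 -165.9]
scene wall outer [ 47.8 169.5] [  48.7 -163.7] cheek [-21.6 155.3] [ -22.6 -151.7] [-25.5 162. ] [ -26.8 -160.5]
felt [-32.8 152.6] [ -33.2 -156.8]
side [[0.4912, 0.1394], [0.5213, 0.1378], [0.509, -0.1012], [0.4818, -0.0998]] [[-178.0, 160.6], [-147.8, 161.2], [-142.5, -78.0], [-169.8, -78.7]] mid [0.50080574 0.01902806] [-159.5   41.3]
scene [[0.48, -0.0987], [0.4901, 0.1447], [0.5206, 0.1423], [0.5112, -0.0985]] [[-171.6, -77.6], [-179.5, 165.8], [-148.9, 165.6], [-140.5, -75.2]] mid [0.50046901 0.02245664] [-160.1   44.7]
```

```bash
cat >> h.py <<'E'
O=np.array([.6569,-.0339]);YW=np.radians(-4.2)
BX=np.array([np.cos(YW),np.sin(YW)]);BY=np.array([-np.sin(YW),np.cos(YW)])
def b2w(p): return O+BX*p[0]/1e3+BY*p[1]/1e3
def w2b(q): q=np.array(q)[:2]-O; return np.array([q@BX,q@BY])*1e3
def go(target_b):   # bay mm -> tool-frame shift mm
    s=telemetry.state(); R=cv2.Rodrigues(np.array([0,0,np.radians(s["ee_rot"][2])]))[0]@np.diag([1,-1,-1])
    q=b2w(target_b); d=R.T@np.array([q[0]-s["tcp_pos"][0],q[1]-s["tcp_pos"][1],0])*1e3
    print("t",round(s["t"],2),"at bay",w2b(s["tcp_pos"]).round(1),"z",round(s["tcp_pos"][2]*1e3,1),"rot",np.round(s["ee_rot"],1),"j",np.round(s["joint_positions"]),"F",np.round(s["contact_force"],1)); print("shift xy",d[:2].round(1))
E
python3 -m creep '[{"fingers":255,"roll":9.5},{"fingers":255,"roll":9.5},{"fingers":255,"roll":9.5},{"fingers":255,"roll":9.5},{"fingers":255,"roll":9.5},{"fingers":255,"roll":9.5},{"fingers":255,"roll":9.3}]'
python3 -c "
from h import *
print(w2b([.5071,.166])); go(w2b([.5071,.170]))"
```

```text
[-164.03802429  188.39208207]
t 0.3 at bay [-422.6  564.7] z 226.5 rot [-180.     0.   153.7] j [-70.  25.   1.  90.  -1.  65.  -4.] F [-0.5  0.6 -0.3]
shift xy [-379.3 -247.8]schema error: expected keys fingers, x, y, z, roll
```

```bash
python3 -m creep '[{"fingers":255,"x":0,"y":0,"z":0,"roll":9.5},{"fingers":255,"x":0,"y":0,"z":0,"roll":9.5},{"fingers":255,"x":0,"y":0,"z":0,"roll":9.5},{"fingers":255,"x":0,"y":0,"z":0,"roll":9.5},{"fingers":255,"x":0,"y":0,"z":0,"roll":9.5},{"fingers":255,"x":0,"y":0,"z":0,"roll":9.5},{"fingers":255,"x":0,"y":0,"z":0,"roll":9.3}]'
python3 -c "
from h import *
go(w2b([.5071,.170]))"
```

```text
t: 1.18
tcp_pos: [0.2767, 0.5604, 0.2267]
ee_rot: [-180.0, 0.0, 87.1]
contact_force: [-0.3, 0.3, 1.4]
opening: 0.0263
grip_force: 0.0
t 1.18 at bay [-422.7  564.8] z 226.7 rot [-180.     0.    87.1] j [-80.  25.  17.  91.  -8.  65. -64.] F [-0.3  0.3  1.4]
shift xy [-378.2  249.8]
```

```bash
python3 -m creep '[{"fingers":255,"x":-20,"y":13,"z":0,"roll":0},{"fingers":255,"x":-42,"y":28,"z":0,"roll":0},{"fingers":255,"x":-42,"y":28,"z":0,"roll":0},{"fingers":255,"x":-42,"y":28,"z":0,"roll":0},{"fingers":255,"x":-42,"y":28,"z":0,"roll":0},{"fingers":255,"x":-42,"y":28,"z":0,"roll":0},{"fingers":255,"x":-42,"y":28,"z":10,"roll":0},{"fingers":255,"x":-42,"y":28,"z":25,"roll":0},{"fingers":255,"x":-42,"y":28,"z":25,"roll":0},{"fingers":255,"x":-22,"y":13,"z":25,"roll":0},{"fingers":255,"x":0,"y":0,"z":0,"roll":0}]'
python3 -c "
from h import *
go(w2b([.5071,.170]))"
```

```text
t: 2.55
tcp_pos: [0.509, 0.1672, 0.1404]
ee_rot: [-179.9, 0.2, 87.3]
contact_force: [-0.5, 0.5, -0.7]
opening: 0.0004
grip_force: 0.0
t 2.55 at bay [-162.2  189.8] z 140.4 rot [-179.9    0.2   87.3] j [-41.  23.  23. 110. -11.  50. -15.] F [-0.5  0.5 -0.7]
shift xy [ 2.7 -2. ]
```

```bash
python3 -m creep '[{"fingers":255,"x":5,"y":-2,"z":15,"roll":0},{"fingers":255,"x":0,"y":0,"z":30,"roll":0},{"fingers":255,"x":0,"y":0,"z":30,"roll":0},{"fingers":255,"x":0,"y":0,"z":30,"roll":0},{"fingers":255,"x":0,"y":0,"z":17,"roll":0},{"fingers":255,"x":0,"y":0,"z":10,"roll":0},{"fingers":255,"x":0,"y":0,"z":0,"roll":0}]'
python3 - <<'E'
from h import *
go(w2b([.507,.17]))
for n in ("side","scene"):
    d,f=cam(n); im=d["pixels"]
    x0,y0,x1,y1=(260,140,420,330) if n=="side" else (205,150,365,310)
    cv2.imwrite(f"pics/{n}2.png",cv2.resize(im[y0:y1,x0:x1],None,fx=3,fy=3))
a=cv2.imread("pics/side2.png");b=cv2.imread("pics/scene2.png")
a=cv2.resize(a,(400,475));b=cv2.resize(b,(400,400));c=np.zeros((475,800,3),np.uint8);c[:,:400]=a;c[:400,400:]=b;cv2.imwrite("pics/both2.png",c)
E
```

```text
t: 3.42
tcp_pos: [0.5076, 0.1768, 0.0097]
ee_rot: [-180.0, -0.0, 87.4]
contact_force: [0.2, -0.3, -0.2]
opening: 0.0008
grip_force: 0.0
t 3.42 at bay [-164.3  199.2] z 9.7 rot [-180.    -0.    87.4] j [-38.  34.  18. 115. -18.  33. -10.] F [ 0.2 -0.3 -0.2]
shift xy [-6.9 -0.3]
```

View pics/both2.png

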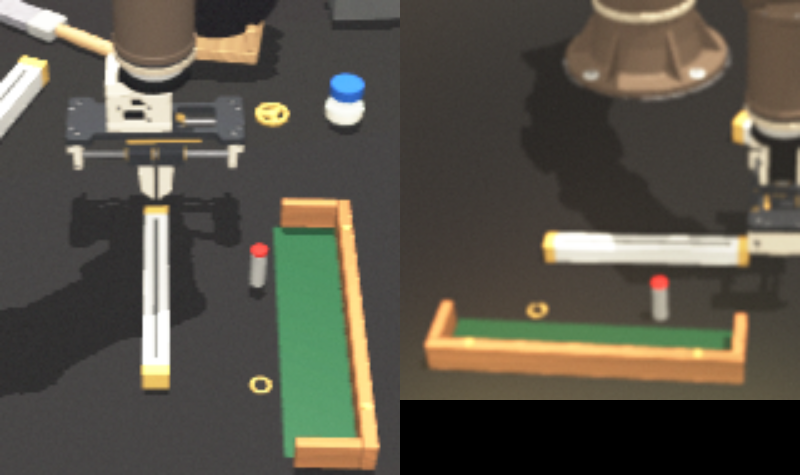

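Fingers are lined up with the rail's +y end (side crop px 155,200), with a small gap. Next is the axial push of about 75 mm.

```bash
cat >> h.py <<'E'
def rail():
    for n,roi in(("side",(250,190,440,420)),("scene",(150,215,400,320))):
        d,f=cam(n); im=d["pixels"]; x0,y0,x1,y1=roi
        hsv=cv2.cvtColor(im,cv2.COLOR_BGR2HSV); m=cv2.inRange(hsv,(0,0,185),(180,60,255))
        k=np.zeros_like(m); k[y0:y1,x0:x1]=m[y0:y1,x0:x1]
        c=max(cv2.findContours(k,cv2.RETR_EXTERNAL,cv2.CHAIN_APPROX_NONE)[0],key=cv2.contourArea)
        w=np.array([w2b(ray(d,f,p[0],.022)) for p in c],np.float32); (cx,cy),wh,_=cv2.minAreaRect(w)
        b=cv2.boxPoints(cv2.minAreaRect(w)); e=max((b[1]-b[0],b[2]-b[1]),key=lambda v:np.hypot(*v)); e=e*np.sign(e[1]+.01)
        u=e/np.hypot(*e); c0=np.array([cx,cy])
        print(n,"mid",c0.round(1),"size",np.round(wh,1),"theta",np.degrees(np.arctan2(u[0],u[1])).round(1),"a",(c0+120*u).round(1),"b",(c0-120*u).round(1))
E
python3 -c "from h import *; rail()"
python3 -m creep '[{"fingers":255,"x":-5,"y":0,"z":0,"roll":0},{"fingers":255,"x":-8,"y":0,"z":1,"roll":0},{"fingers":255,"x":-8,"y":0,"z":0,"roll":0},{"fingers":255,"x":-8,"y":0,"z":0,"roll":0},{"fingers":255,"x":-8,"y":0,"z":0,"roll":0},{"fingers":255,"x":-8,"y":0,"z":0,"roll":0},{"fingers":255,"x":-8,"y":0,"z":0,"roll":0},{"fingers":255,"x":-8,"y":0,"z":0,"roll":0},{"fingers":255,"x":-8,"y":0,"z":0,"roll":0},{"fingers":255,"x":-8,"y":0,"z":0,"roll":0},{"fingers":255,"x":-5,"y":0,"z":0,"roll":0},{"fingers":255,"x":0,"y":0,"z":0,"roll":0}]'
python3 -c "from h import *; rail(); go((-160,100))"
```

```text
side mid [-159.8   39.8] size [ 25.3 210.5] theta -2.3 a [-164.6  159.7] b [-155.   -80.1]
scene mid [-146.3   42.5] size [ 54.1 217.5] theta -1.8 a [-150.1  162.5] b [-142.6  -77.4]
t: 5.12
tcp_pos: [0.5039, 0.0938, 0.0087]
ee_rot: [-180.0, 0.0, 87.4]
contact_force: [1.1, 0.7, 0.2]
opening: 0.0003
grip_force: 0.0
side mid [-158.4  -16.4] size [ 26.4 213.3] theta -1.4 a [-161.4  103.6] b [-155.4 -136.4]
scene mid [-146.7   15.3] size [ 53.1 277.4] theta -3.5 a [-153.9  135.1] b [-139.4 -104.5]
t 5.22 at bay [-162.   116.7] z 8.7 rot [-180.     0.    87.4] j [-29.  32.  17. 119. -17.  31.  -2.] F [-1.3  0.8  0.5]
shift xy [-16.8   1.5]
```

```bash
python3 -m creep '[{"fingers":255,"x":-7,"y":0,"z":0,"roll":0},{"fingers":255,"x":-7,"y":0,"z":0,"roll":0},{"fingers":255,"x":-4,"y":0,"z":0,"roll":0},{"fingers":255,"x":0,"y":0,"z":0,"roll":0},{"fingers":255,"x":15,"y":0,"z":0,"roll":0},{"fingers":255,"x":15,"y":0,"z":0,"roll":0},{"fingers":255,"x":0,"y":-25,"z":0,"roll":0},{"fingers":255,"x":0,"y":-25,"z":0,"roll":0},{"fingers":255,"x":0,"y":0,"z":0,"roll":0}]'
python3 -c "from h import *; rail(); go((-205,57))"
```

```text
t: 6.35
tcp_pos: [0.4525, 0.1104, 0.0086]
ee_rot: [-179.9, -0.0, 87.6]
contact_force: [-0.0, -0.2, 0.2]
opening: 0.0006
grip_force: 0.0
side mid [-158.   -35.9] size [ 26.6 214.8] theta -1.4 a [-161.    84.1] b [-155.  -155.8]
scene mid [-143.6  -32.2] size [ 52.5 219.9] theta -1.1 a [-145.9   87.8] b [-141.3 -152.2]
t 6.45 at bay [-211.7  128.8] z 8.9 rot [179.9  -0.   87.5] j [-33.  30.  16. 125. -18.  27.  -5.] F [ 0.6 -0.6 -0.8]
shift xy [-72.    4.6]
```

```bash
python3 -m creep '[{"fingers":255,"x":-24,"y":0,"z":0,"roll":0},{"fingers":255,"x":-24,"y":0,"z":0,"roll":0},{"fingers":255,"x":-24,"y":0,"z":0,"roll":0},{"fingers":255,"x":0,"y":8,"z":0,"roll":0},{"fingers":255,"x":0,"y":8,"z":0,"roll":0},{"fingers":255,"x":-1,"y":8,"z":0,"roll":0},{"fingers":255,"x":-1,"y":8,"z":0,"roll":0},{"fingers":255,"x":-1,"y":8,"z":0,"roll":0},{"fingers":255,"x":-2,"y":8,"z":0,"roll":0},{"fingers":255,"x":-2,"y":8,"z":0,"roll":0},{"fingers":255,"x":-2,"y":8,"z":0,"roll":0},{"fingers":255,"x":0,"y":0,"z":0,"roll":0}]'
python3 -c "from h import *; rail(); go((-85,37))"
```

```text
t: 7.95
tcp_pos: [0.5159, 0.0246, 0.0088]
ee_rot: [179.9, 0.0, 87.4]
contact_force: [-0.0, -0.2, 0.1]
opening: 0.0004
grip_force: 0.0
side mid [-135.9  -44.3] size [218.5  46.1] theta 9.0 a [-117.1   74.2] b [-154.7 -162.8]
scene mid [-121.2  -34.7] size [227.6  89.8] theta 2.2 a [-116.6   85.2] b [-125.8 -154.6]
t 8.05 at bay [-145.8   48.2] z 8.7 rot [180.    0.   87.4] j [-20.  32.  16. 118. -17.  31.   5.] F [-0.2 -0.5  0.2]
shift xy [-12.9  60.5]
```

```bash
python3 -m creep '[{"fingers":255,"x":-2,"y":8,"z":0,"roll":0},{"fingers":255,"x":-2,"y":8,"z":0,"roll":0},{"fingers":255,"x":-2,"y":8,"z":0,"roll":0},{"fingers":255,"x":-2,"y":8,"z":0,"roll":0},{"fingers":255,"x":-2,"y":8,"z":0,"roll":0},{"fingers":255,"x":-2,"y":6,"z":0,"roll":0},{"fingers":255,"x":0,"y":0,"z":0,"roll":0},{"fingers":255,"x":0,"y":-25,"z":0,"roll":0},{"fingers":255,"x":0,"y":-40,"z":-20,"roll":0},{"fingers":255,"x":0,"y":-40,"z":-40,"roll":0},{"fingers":255,"x":0,"y":0,"z":0,"roll":0}]'
python3 - <<'E'
from h import *
rail(); go((-215,-150))
d,f=cam("side"); cv2.imwrite("pics/s3.png",cv2.resize(d["pixels"][150:400,230:430],None,fx=2.4,fy=2.4))
E
```

```text
t: 9.43
tcp_pos: [0.4538, 0.0161, 0.0707]
ee_rot: [179.9, -0.1, 87.4]
contact_force: [0.1, 0.8, -0.3]
opening: 0.0003
grip_force: 0.0
side mid [-112.4  -52.6] size [223.4  33.7] theta 32.7 a [-47.5  48.4] b [-177.2 -153.5]
scene mid [-103.9  -44.2] size [226.9  44. ] theta 32.3 a [-39.8  57.2] b [-168.  -145.6]
t 9.53 at bay [-203.8   35.2] z 69.3 rot [179.9  -0.   87.4] j [-24.  22.  19. 124. -13.  35.   2.] F [ 1.1 -0.3 -0.3]
shift xy [-184.8  -16.5]
```

View pics/s3.png

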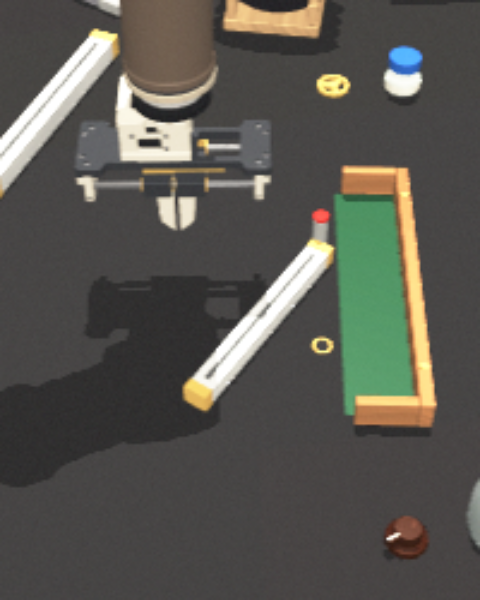

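Rail is now tilted about 32° with its +y end just short of the post (crop px 320,250). It needs about 5° more before the axial push will clear the post.

```bash
python3 -m creep '[{"fingers":255,"x":0,"y":10,"z":30,"roll":0},{"fingers":255,"x":2,"y":30,"z":30,"roll":0},{"fingers":255,"x":2,"y":30,"z":1,"roll":0},{"fingers":255,"x":0,"y":20,"z":0,"roll":0},{"fingers":255,"x":0,"y":10,"z":0,"roll":0},{"fingers":255,"x":-2,"y":7,"z":0,"roll":0},{"fingers":255,"x":-2,"y":7,"z":0,"roll":0},{"fingers":255,"x":-1,"y":3,"z":0,"roll":0},{"fingers":255,"x":0,"y":0,"z":0,"roll":0},{"fingers":255,"x":0,"y":-25,"z":0,"roll":0},{"fingers":255,"x":0,"y":-40,"z":-20,"roll":0},{"fingers":255,"x":0,"y":-40,"z":-40,"roll":0}]'
python3 - <<'E'
from h import *
rail(); go((-215,-150))
E
```

```text
t: 11.08
tcp_pos: [0.4652, 0.0142, 0.0675]
ee_rot: [-179.9, 0.0, 87.4]
contact_force: [-0.1, -0.1, 1.2]
opening: 0.0009
grip_force: 0.0
side mid [-108.1  -54.7] size [225.4  34.1] theta 36.4 a [-36.8  41.8] b [-179.3 -151.3]
scene mid [-100.   -45.8] size [226.6  43.8] theta 36.6 a [-28.5  50.5] b [-171.6 -142.2]
t 11.18 at bay [-195.6   34.1] z 70.2 rot [ 1.80e+02 -1.00e-01  8.74e+01] j [-24.  23.  20. 123. -13.  36.   3.] F [2.  0.3 0.3]
shift xy [-183.5  -24.6]
```

```bash
python3 -m creep '[{"fingers":255,"x":-40,"y":0,"z":0,"roll":0},{"fingers":255,"x":-50,"y":0,"z":0,"roll":0},{"fingers":255,"x":-50,"y":0,"z":0,"roll":0},{"fingers":255,"x":-40,"y":0,"z":0,"roll":0},{"fingers":255,"x":0,"y":0,"z":0,"roll":9.5},{"fingers":255,"x":0,"y":0,"z":0,"roll":9.5},{"fingers":255,"x":0,"y":0,"z":0,"roll":9.5},{"fingers":255,"x":0,"y":0,"z":0,"roll":9.5},{"fingers":255,"x":0,"y":0,"z":0,"roll":0}]'
python3 - <<'E'
from h import *
go((-197,-174))
E
```

```text
t: 12.3
tcp_pos: [0.4596, -0.1656, 0.0675]
ee_rot: [180.0, 0.0, 49.5]
contact_force: [-0.2, -0.9, -0.2]
opening: 0.0003
grip_force: 0.0
t 12.3 at bay [-187.1 -145.8] z 67.5 rot [180.    0.   49.5] j [ -9.  27.  31. 121. -22.  38.  -5.] F [-0.2 -0.9 -0.2]
shift xy [-28.5   8.7]
```

```bash
python3 -m creep '[{"fingers":255,"x":-16,"y":5,"z":0,"roll":0},{"fingers":255,"x":-16,"y":4,"z":0,"roll":0},{"fingers":255,"x":0,"y":0,"z":20,"roll":0},{"fingers":255,"x":0,"y":0,"z":25,"roll":0},{"fingers":255,"x":0,"y":0,"z":14,"roll":0},{"fingers":255,"x":0,"y":0,"z":0,"roll":0}]'
python3 - <<'E'
from h import *
rail(); go((-197,-174))
for n,(x0,y0,x1,y1) in {"side":(270,170,430,370),"scene":(160,200,360,310)}.items():
    d,f=cam(n); cv2.imwrite(f"pics/{n}4.png",cv2.resize(d["pixels"][y0:y1,x0:x1],None,fx=2.2,fy=2.2,interpolation=cv2.INTER_CUBIC))
a=cv2.imread("pics/side4.png");b=cv2.imread("pics/scene4.png");c=np.zeros((440,800,3),np.uint8);c[:,:352]=a;c[:b.shape[0],355:355+b.shape[1]]=b;cv2.imwrite("pics/both4.png",c)
E
```

```text
t: 13.05
tcp_pos: [0.4442, -0.1964, 0.0082]
ee_rot: [-179.9, 0.0, 49.4]
contact_force: [-0.1, 0.1, 0.1]
opening: 0.0006
grip_force: 0.0
side mid [-96.5 -38.9] size [186.2  36. ] theta 35.8 a [-26.3  58.5] b [-166.6 -136.2]
scene mid [-101.2  -47.4] size [230.4  43.8] theta 36.6 a [-29.6  49. ] b [-172.7 -143.7]
t 13.15 at bay [-199.2 -177.5] z 9.2 rot [180.   -0.   49.4] j [ -1.  32.  25. 123. -27.  30.   4.] F [ 0.6 -0.6  0.7]
shift xy [ 4.1 -0.3]
```

View pics/both4.png

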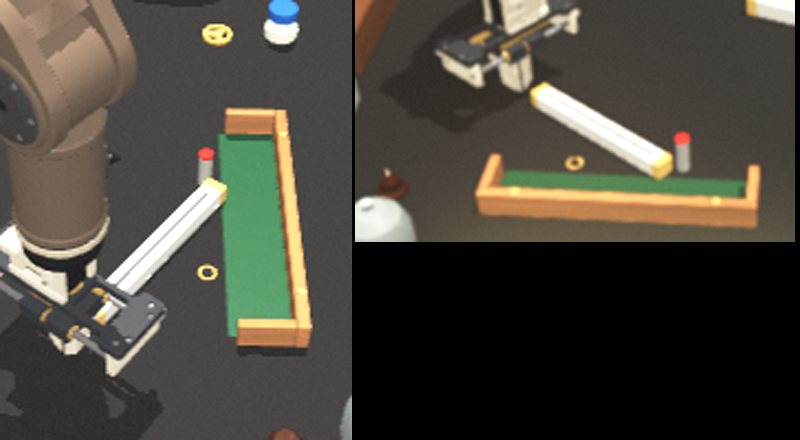

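The tool is in line behind the rail's -y end, and the +y end lies just inside the post. Pushing along the rail axis next.

```bash
python3 -m creep '[{"fingers":255,"x":8,"y":0,"z":0,"roll":0},{"fingers":255,"x":8,"y":0,"z":0,"roll":0},{"fingers":255,"x":8,"y":0,"z":0,"roll":0},{"fingers":255,"x":8,"y":0,"z":0,"roll":0},{"fingers":255,"x":8,"y":0,"z":0,"roll":0},{"fingers":255,"x":8,"y":0,"z":0,"roll":0},{"fingers":255,"x":8,"y":0,"z":0,"roll":0},{"fingers":255,"x":8,"y":0,"z":0,"roll":0},{"fingers":255,"x":8,"y":0,"z":0,"roll":0},{"fingers":255,"x":6,"y":0,"z":0,"roll":0},{"fingers":255,"x":0,"y":0,"z":0,"roll":0}]'
python3 - <<'E'
from h import *
rail(); go((-150,-110))
E
```

```text
t: 14.62
tcp_pos: [0.4966, -0.1354, 0.0086]
ee_rot: [-180.0, -0.0, 49.5]
contact_force: [0.6, 0.2, -0.7]
opening: 0.0002
grip_force: 0.0
side mid [-58.6  23.3] size [148.7  51.8] theta 32.5 a [  5.9 124.5] b [-123.2  -77.9]
scene mid [-78.8   3.8] size [231.9  67.8] theta 36.3 a [ -7.7 100.5] b [-149.8  -92.9]
t 14.72 at bay [-152.7 -113.4] z 8.6 rot [-180.    -0.    49.5] j [-10.  34.  26. 119. -27.  33.  -4.] F [-0.5 -1.1  0.1]
shift xy [4.4 0.2]
```

```bash
python3 -m creep '[{"fingers":255,"x":7,"y":0,"z":0,"roll":0},{"fingers":255,"x":7,"y":0,"z":0,"roll":0},{"fingers":255,"x":2,"y":0,"z":0,"roll":0},{"fingers":255,"x":0,"y":0,"z":0,"roll":0},{"fingers":255,"x":-20,"y":0,"z":0,"roll":0},{"fingers":255,"x":-20,"y":0,"z":0,"roll":0},{"fingers":255,"x":-20,"y":-30,"z":0,"roll":0},{"fingers":255,"x":0,"y":-40,"z":0,"roll":0},{"fingers":255,"x":0,"y":-30,"z":0,"roll":0},{"fingers":255,"x":0,"y":0,"z":0,"roll":0}]'
python3 - <<'E'
from h import *
rail(); go((-150,-40))
for n,(x0,y0,x1,y1) in {"side":(270,170,430,370),"scene":(160,200,360,310)}.items():
    d,f=cam(n); cv2.imwrite(f"pics/{n}5.png",cv2.resize(d["pixels"][y0:y1,x0:x1],None,fx=2.2,fy=2.2,interpolation=cv2.INTER_CUBIC))
a=cv2.imread("pics/side5.png");b=cv2.imread("pics/scene5.png");c=np.zeros((440,800,3),np.uint8);c[:,:352]=a;c[:b.shape[0],355:355+b.shape[1]]=b;cv2.imwrite("pics/both5.png",c)
E
```

```text
t: 15.98
tcp_pos: [0.3882, -0.1046, 0.0088]
ee_rot: [-179.8, 0.0, 49.4]
contact_force: [-0.6, -0.1, -0.3]
opening: 0.0006
grip_force: 0.0
side mid [-74.9   5.9] size [224.4  54.4] theta 35.3 a [ -5.6 103.9] b [-144.2  -92. ]
scene mid [-71.5  13.7] size [228.6  67.8] theta 36.3 a [ -0.4 110.4] b [-142.5  -83. ]
t 16.07 at bay [-259.5  -91.3] z 9.0 rot [179.9  -0.   49.3] j [-11.  27.  25. 134. -29.  24.  -3.] F [ 0.8 -0.6  0.3]
shift xy [106.3  57.6]
```

View pics/both5.png

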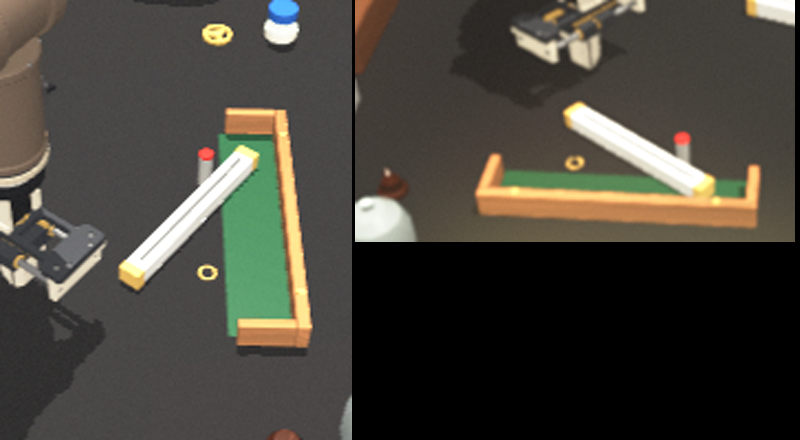

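The rail's +y end is tucked behind the post (side crop px 247,157) and the other end is outside. I'll turn the tool square to the bay, then swing the outer end in.

```bash
python3 -m creep '[{"fingers":255,"x":0,"y":0,"z":0,"roll":9},{"fingers":255,"x":0,"y":0,"z":0,"roll":9},{"fingers":255,"x":0,"y":0,"z":0,"roll":9},{"fingers":255,"x":0,"y":0,"z":0,"roll":9},{"fingers":255,"x":0,"y":0,"z":0,"roll":9},{"fingers":255,"x":0,"y":0,"z":0,"roll":8.5},{"fingers":255,"x":0,"y":0,"z":0,"roll":0}]'
python3 - <<'E'
from h import *
go((-165,-65))
E
```

```text
t: 17.05
tcp_pos: [0.3919, -0.1057, 0.0087]
ee_rot: [179.9, -0.0, -4.1]
contact_force: [-0.7, 0.4, -0.5]
opening: 0.0007
grip_force: 0.0
t 17.05 at bay [-259.  -91.] z 8.7 rot [179.9  -0.   -4.1] j [-22.  31.  40. 135. -44.  28. -40.] F [-0.7  0.4 -0.5]
shift xy [ 94.1 -25.8]
```

```bash
python3 -m creep '[{"fingers":255,"x":25,"y":-7,"z":0,"roll":0},{"fingers":255,"x":30,"y":-7,"z":0,"roll":0},{"fingers":255,"x":30,"y":-7,"z":0,"roll":0},{"fingers":255,"x":9,"y":0,"z":0,"roll":0},{"fingers":255,"x":8,"y":1,"z":0,"roll":0},{"fingers":255,"x":8,"y":1,"z":0,"roll":0},{"fingers":255,"x":8,"y":1,"z":0,"roll":0},{"fingers":255,"x":8,"y":1,"z":0,"roll":0},{"fingers":255,"x":8,"y":1,"z":0,"roll":0},{"fingers":255,"x":8,"y":1,"z":0,"roll":0},{"fingers":255,"x":8,"y":1,"z":0,"roll":0},{"fingers":255,"x":0,"y":0,"z":0,"roll":0}]'
python3 - <<'E'
from h import *
rail(); go((-60,-88))
E
```

```text
t: 18.55
tcp_pos: [0.5429, -0.1017, 0.0088]
ee_rot: [180.0, -0.0, -4.1]
contact_force: [-0.0, -0.1, 0.3]
opening: 0.0003
grip_force: 0.0
side mid [-40.2  21.4] size [210.   29.2] theta 21.1 a [  3.  133.4] b [-83.3 -90.6]
scene mid [-50.   12.5] size [248.3  91.6] theta 27.8 a [  6.  118.6] b [-105.9  -93.7]
t 18.65 at bay [-109.5  -75.9] z 8.7 rot [-180.    -0.    -4.1] j [-24.  41.  42. 115. -42.  41. -49.] F [ 0.7 -1.   0.7]
shift xy [49.5 12.2]
```

```bash
python3 -m creep '[{"fingers":255,"x":8,"y":1,"z":0,"roll":0},{"fingers":255,"x":8,"y":1,"z":0,"roll":0},{"fingers":255,"x":8,"y":1,"z":0,"roll":0},{"fingers":255,"x":8,"y":1,"z":0,"roll":0},{"fingers":255,"x":8,"y":1,"z":0,"roll":0},{"fingers":255,"x":0,"y":0,"z":0,"roll":0},{"fingers":0,"x":-30,"y":0,"z":0,"roll":0},{"fingers":0,"x":-40,"y":-20,"z":0,"roll":0},{"fingers":0,"x":-30,"y":-35,"z":0,"roll":0},{"fingers":0,"x":0,"y":0,"z":0,"roll":0}]'
python3 - <<'E'
from h import *
rail(); go((-85,-25))
d,f=cam("side"); cv2.imwrite("pics/s6.png",cv2.resize(d["pixels"][170:370,270:430],None,fx=2.5,fy=2.5))
E
```

```text
t: 19.9
tcp_pos: [0.4832, -0.0443, 0.0084]
ee_rot: [-179.9, 0.2, -3.9]
contact_force: [1.0, 0.4, 0.2]
opening: 0.0357
grip_force: 0.0
side mid [-27.9  22.2] size [218.5  27.3] theta 8.3 a [-10.6 141. ] b [-45.1 -96.6]
scene mid [-33.5  26.8] size [221.5  84.6] theta 8.3 a [-16.3 145.5] b [-50.8 -92. ]
t 20.0 at bay [-169.2  -25.7] z 9.0 rot [-1.8e+02 -1.0e-01 -4.0e+00] j [-31.  37.  42. 124. -43.  36. -51.] F [ 0.1 -0.4  0.6]
shift xy [84.2 -0.5]
```

View pics/s6.png

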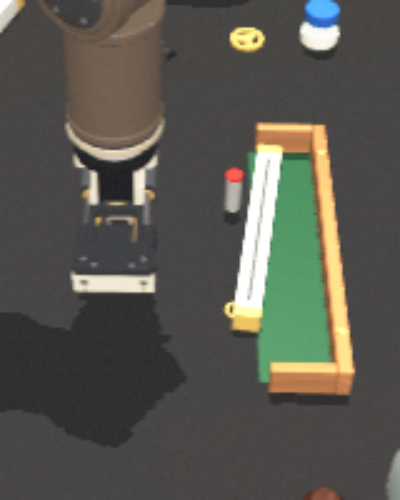

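Rail is tilted about 8°, past the post, with its +y end clear of the cheek. Next I push it flat with both open fingers, between post and -y cheek.

```bash
python3 -m creep '[{"fingers":0,"x":0,"y":-12,"z":0,"roll":0},{"fingers":0,"x":0,"y":0,"z":0,"roll":0},{"fingers":0,"x":0,"y":0,"z":0,"roll":0},{"fingers":0,"x":10,"y":0,"z":0,"roll":0},{"fingers":0,"x":20,"y":0,"z":0,"roll":0},{"fingers":0,"x":20,"y":0,"z":0,"roll":0},{"fingers":0,"x":20,"y":0,"z":0,"roll":0},{"fingers":0,"x":8,"y":0,"z":0,"roll":0},{"fingers":0,"x":8,"y":0,"z":0,"roll":0},{"fingers":0,"x":8,"y":0,"z":0,"roll":0},{"fingers":0,"x":8,"y":0,"z":0,"roll":0},{"fingers":0,"x":0,"y":0,"z":0,"roll":0}]'
python3 - <<'E'
from h import *
rail(); go((0,-14)); print(telemetry.state()["opening"])
E
```

```text
t: 21.55
tcp_pos: [0.5889, -0.0428, 0.0087]
ee_rot: [180.0, -0.0, -4.1]
contact_force: [-0.1, -0.2, -0.7]
opening: 0.0915
grip_force: 0.0
side mid [-61.3 -60. ] size [48.2 78.8] theta -88.9 a [-181.2  -57.7] b [ 58.7 -62.3]
scene mid [-22.6  14.8] size [243.8  93.5] theta 22.1 a [ 22.6 126. ] b [-67.8 -96.4]
t 21.65 at bay [-68.  -13.9] z 8.7 rot [-180.     0.    -4.1] j [-29.  44.  43. 109. -42.  45. -56.] F [0.3 0.3 0.8]
shift xy [68.   0.3]
0.09205580203558619
```

```bash
python3 -m creep '[{"fingers":0,"x":7,"y":0,"z":0,"roll":0},{"fingers":0,"x":7,"y":0,"z":0,"roll":0},{"fingers":0,"x":7,"y":0,"z":0,"roll":0},{"fingers":0,"x":7,"y":0,"z":0,"roll":0},{"fingers":0,"x":7,"y":0,"z":0,"roll":0},{"fingers":0,"x":7,"y":0,"z":0,"roll":0},{"fingers":0,"x":7,"y":0,"z":0,"roll":0},{"fingers":0,"x":6,"y":0,"z":0,"roll":0},{"fingers":0,"x":5,"y":0,"z":0,"roll":0},{"fingers":0,"x":3,"y":0,"z":0,"roll":0},{"fingers":0,"x":0,"y":0,"z":0,"roll":0}]'
python3 - <<'E'
from h import *
go((0,-14))
E
```

```text
t: 23.02
tcp_pos: [0.6518, -0.0474, 0.0088]
ee_rot: [180.0, -0.1, -4.1]
contact_force: [-0.2, -0.3, 0.8]
opening: 0.092
grip_force: 0.0
t 23.02 at bay [ -4.1 -13.8] z 8.8 rot [ 1.8e+02 -1.0e-01 -4.1e+00] j [-27.  48.  43. 100. -42.  50. -59.] F [-0.2 -0.3  0.8]
shift xy [4.1 0.2]
```

Now a few slow millimetres until the force shows contact with the wall.

```bash
python3 -m creep '[{"fingers":0,"x":1,"y":0,"z":0,"roll":0},{"fingers":0,"x":1,"y":0,"z":0,"roll":0},{"fingers":0,"x":1,"y":0,"z":0,"roll":0},{"fingers":0,"x":1,"y":0,"z":0,"roll":0},{"fingers":0,"x":0,"y":0,"z":0,"roll":0}]'
python3 -m creep '[{"fingers":0,"x":1,"y":0,"z":0,"roll":0},{"fingers":0,"x":0,"y":0,"z":0,"roll":0}]'
python3 -m creep '[{"fingers":0,"x":1,"y":0,"z":0,"roll":0},{"fingers":0,"x":0,"y":0,"z":0,"roll":0}]'
```

```text
t: 23.65
tcp_pos: [0.6544, -0.0475, 0.0087]
ee_rot: [-180.0, 0.1, -4.1]
contact_force: [-5.3, 0.6, 4.3]
opening: 0.0919
grip_force: 3.1
t: 23.9
tcp_pos: [0.6545, -0.0475, 0.0087]
ee_rot: [-180.0, 0.2, -4.1]
contact_force: [-9.0, 2.0, 8.5]
opening: 0.0917
grip_force: 4.8
t: 24.15
tcp_pos: [0.6546, -0.0475, 0.0086]
ee_rot: [-179.9, 0.3, -4.2]
contact_force: [-13.0, 2.8, 11.2]
opening: 0.0917
grip_force: 6.5
```

Wall contact at 13 N. Backing off to check.

```bash
python3 -m creep '[{"fingers":0,"x":-10,"y":0,"z":0,"roll":0},{"fingers":0,"x":-25,"y":0,"z":0,"roll":0},{"fingers":0,"x":-40,"y":0,"z":0,"roll":0},{"fingers":0,"x":-60,"y":0,"z":-20,"roll":0},{"fingers":0,"x":-60,"y":0,"z":-40,"roll":0},{"fingers":0,"x":0,"y":0,"z":0,"roll":0}]'
python3 - <<'E'
from h import *
rail()
for n,(x0,y0,x1,y1) in {"side":(350,205,430,335),"scene":(205,250,360,310)}.items():
    d,f=cam(n); cv2.imwrite(f"pics/{n}7.png",cv2.resize(d["pixels"][y0:y1,x0:x1],None,fx=3,fy=3,interpolation=cv2.INTER_CUBIC))
a=cv2.imread("pics/side7.png");b=cv2.imread("pics/scene7.png");c=np.zeros((390,710,3),np.uint8);c[:,:240]=a;c[:b.shape[0],243:243+b.shape[1]]=b;cv2.imwrite("pics/both7.png",c)
E
```

```text
t: 24.9
tcp_pos: [0.4688, -0.0339, 0.0646]
ee_rot: [-179.9, -0.1, -4.2]
contact_force: [1.5, 0.5, -0.3]
opening: 0.0919
grip_force: 0.0
side mid [21.1 24.7] size [ 27.1 216. ] theta -0.0 a [ 21.  144.7] b [ 21.1 -95.3]
scene mid [  94.2 -275.4] size [96.9 70.5] theta 40.3 a [ 171.9 -183.9] b [  16.5 -366.8]
```

View pics/both7.png

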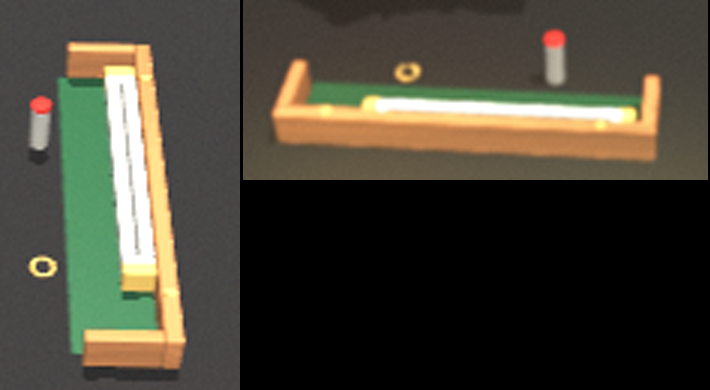

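The rail lies flat along the back wall between the cheeks: both ends at x ≈ 21 mm, y from +145 to -95 mm.

```bash
python3 -c "from cell import ticket; print(ticket.job_done())"
```

```text
the job is handed in; nothing more can be done
None
```

The rail was pushed in behind the post, swung in, and now lies flat along the bay's back wall, with both ends about 1–2 mm from home by the side camera; I handed the job in at about 25 s of the 72 s, and no verdict came back.

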